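# Set a plaster model under the reflector flap

## Robot

A 6-joint arm with a two-finger parallel gripper is mounted at the origin on the work surface. World frame = base frame: x ahead of the robot, y to its left, z up, the work surface at z = 0. Lengths are in mm, angles in rad, forces in N, time in s.
With the tool pointing down it reaches from about 350 to 975 mm from the base axis. Payload 7.1 kg.
Tool frame: the origin (TCP) lies midway between the tips of the shut fingers; the grasp point (between the pads) lies 19 mm behind it; z points along the fingers, y is the line along which they close (so a half turn about z gives the same grasp; the last joint's range is limited). The gripper opens to 88 mm and grips with 3 to 60 N. Pads are 20 mm wide; open, the fingers measure 115 mm over their backs; the gripper's body (75 mm by 178 mm) begins 61 mm behind the grasp point.
Start: joints at [-0.019, 0.423, 1.63, -0, 1.089, -0.019], TCP at [624.984, 0.026, 222.675] pointing down, gripper open.
Joint ranges: [-3, 3], [-0.9, 2.11], [0.09, 2.58], [-1.31, 4.45], [0.11, 2.69], [-2.54, 2.54]. Speed limits (rad/s): [2.39, 2.39, 3.01, 3.14, 3.14, 3.14].

## Interface

Orientations are given as a rotation vector (axis times angle).
In Python, from workcell import ctrl gives the robot as it stands. The module is installed in compiled form; this text tells all that it offers.
- The arm moves only by the tool servo_tool, never from a script. Its argument "increments" is a list of rows, each a list of 7 numbers: the shift along the world's x, y, z in cm, then the turn, a rotation vector about the world's x, y, z in degrees, then the opening, from -1 (shut) to 1 (fully open). A call has 1 to 20 rows; each row is the pose to reach, as a shift and turn from the pose commanded when the call began; what a row does not reach only later rows make up. A row lasts 1/12 s, in which the tool goes at most 41.7 mm and 7.16 degrees, less where a joint would pass 70% of its speed; a pose out of reach is approached as far as the arm can. A call with a gripper value outside its range is refused whole. The fingers move at their own pace and stop on an object; the grip force is fixed at half the most. Time passes only in rows, so rows that repeat a pose let the fingers close. It gives the time, the measured TCP pose, the force, the opening and the grip force at its end, in the units of the state.
- ctrl.get_obs(): the state, without advancing time (a new reading comes with each control period).
- ctrl.get_image(name): name is "scene" or "side" or "wrist"; returns a dict with "image" (420x560x3 uint8, red, green, blue), "fx", "fy", "cx", "cy" (pixels), "k1" (the pictures are not rectified: a ray, as slopes to the right and down, at radius r is drawn at 1 + k1 r^2 times it, then the intrinsics apply), "extrinsics" (4x4, takes a point from camera to world coordinates); the wrist camera has in their place "tool_from_camera" (4x4, takes a point from camera to tool coordinates, whose origin is the TCP and whose axes are the flange's). Camera axes: x right, y up, looking along -z (the intrinsics and any distortion apply to the point x, -y, -z); pixel columns grow to the right and rows downward; lengths in mm; the calibration is good to about 2 mm. A picture is of the moment at which its call begins: read the wrist's pose just before it. There is no depth.
- ctrl.close_job(): hands the job in; it is judged then, once.
The state is a dict: "t": time; "qpos": joint angles; "qvel": joint speeds; "joint_torque": joint torques, N m; "ee_pos": TCP position; "orientation": TCP orientation; "ft_force": force on the tool from outside, world axes, zero at the start; "moment": the same for the moment, N m; "width": finger opening in mm; "grasp_force": force on a finger pad.
Only numpy, scipy, OpenCV 4.12 (cv2) and the standard library are available. Lean on these libraries where they do the work, as an engineer would, in place of code of your own. Each camera call takes 0.05 s, during which the arm holds its last target. There are 200 camera calls.

## Task

Slide the grey plaster model along the bench, without lifting or tipping it, until it stands centred on the blue viewing disc. Then swing the hinged white reflector flap (it has a wooden bar along its free edge) up until it stands at the same angle as the red pointer beside it, and finish while holding it still there: it falls if let go, and nothing but the robot may carry it. Do not shift the pointer, and leave the terracotta jar, the blue bowl and the brush where they are.

Things in the scene. Friction and masses are not known exactly. Their poses are not given: they have to be found in the camera images.
- model: Grey turned plaster model, loose, about 0.6 kg (varies): a round block 110 mm in diameter and 62 mm high, with a round boss on top to hold it by, 48 mm in diameter, from 62 to 90 mm above the bench. Origin: centre of the underside; z up. It starts on a thin cork-coloured mark and slides on the bare bench.
- view_disc: Blue disc painted flat on the bench with a small white dot at its centre, 134 mm in diameter, not an obstacle: the place where the model must stand. Origin: its centre, on the bench.
- stand: Fixed reflector stand, at a different place and yaw every time. Wooden base plate 270 mm (x) by 170 mm (y: from 145 mm on the -y side to 25 mm on the +y side of the hinge), 12 mm thick; two posts 75 mm high carry the hinge at its ends, 112 mm either way along x; a wooden rest, up to 64 mm high, lies under the white panel. Origin: on the bench, straight below point hinge.
- hinge (a point): Middle of the flap's hinge line, on the fixed stand, 70 mm above the bench. Axes are those of the stand: x runs along the hinge line, z is up, and the flap lies to the -y side of it.
- flap (a joint): Angle of the white reflector flap (rad): 0 lying level on its rest, where it starts; grows as its free edge swings up (stop at 1.35). It drops back to 0 when let go; about 0.4 kg (varies). White panel, 200 mm along the hinge, 6 mm thick, 10 to 125 mm out from the hinge line; two thin metal arms, 120 mm apart, carry a round wooden bar beyond its free edge.
- bar (a point): Middle of the flap's round wooden bar, 12 mm thick, parallel to the hinge line and 190 mm out, in the panel's plane, 70 mm above the bench when level. 112 mm of it are free between the arms, and 59 mm are open between bar and panel. Pinched from above it turns between the fingers as the flap swings, so the gripper may keep pointing down. Axes are the flap's.
- pointer (a joint): Angle at which the red pointer has been set (rad), measured the same way as the flap's: the angle the flap must be brought to, between 0.6 and 1.05. Its hinge is stiff and it must not be shifted.
- pointer_tip (a point): Tip of the slim red pointer, on the same hinge line as the flap and 190 mm out from it, 124 mm along the stand's +x from the middle, in front of a wire arc with white ticks. Axes turn with the pointer: its -y runs from hinge to tip.
- jar: Terracotta jar, loose, open, 86 mm in diameter at the rim, 85 mm high, on the other cork-coloured mark; leave it alone. Origin: centre of the underside.
- bowl: Small blue bowl, loose, 90 mm in diameter, 45 mm high; leave it alone. Origin: centre of the underside.
- brush: Brush lying on the bench to the right of the stand; leave it alone. Its x axis runs along it.
There are look-alikes about, which are no part of the job. What is shaped like the model but purple or yellow is not meant.

How it is judged:
By the outcome, as a careful person would: the job done as asked, in the order asked, and still so for the second after the job is handed in, while the arm keeps its last pose, push and grip.
It also fails if it takes over 54 s, if anything falls off the work surface, if the arm or the gripper's body presses on something with over 40 N, if the wrist force passes 120 N, or if a joint passes its speed limit or range.

## Working session

There is one attempt and no reset: what is moved stays moved. The work goes in short steps, Python scripts to look and compute and a tool call to move; the robot and the scene stay as the last step left them, time stands still between calls to the robot, and variables do not carry over. Pictures are saved under pics/ and viewed, at most 10 in all, crops included, and the job is handed in when it is done.

Besides the shell and the picture viewer there is one more tool, called after "Call:" by a JSON object that holds its "fn" and its "kwargs". servo_tool: Moves the arm, as the interface text tells. Its arguments: {"type":"object","properties":{"increments":{"type":"array","items":{"type":"array","items":{"type":"number"}}}},"required":["increments"]}

```bash
mkdir -p pics; cat > h.py <<'E'
import numpy as np, cv2
from workcell import ctrl
from scipy.spatial.transform import Rotation as R
def grab(name, fn=None):
    o=ctrl.get_obs(); d=ctrl.get_image(name)
    if name=="wrist":
        T=np.eye(4); T[:3,:3]=R.from_rotvec(o["orientation"]).as_matrix(); T[:3,3]=o["ee_pos"]
        d["extrinsics"]=T@np.array(d["tool_from_camera"])
    if fn: cv2.imwrite("pics/"+fn, d["image"][:,:,::-1])
    return d
def ray(d,u,v):
    x=(u-d["cx"])/d["fx"]; y=(v-d["cy"])/d["fy"]; rd=np.hypot(x,y); r=rd
    for _ in range(30): r=rd/(1+d["k1"]*r*r)
    s=r/rd if rd>0 else 1
    E=np.array(d["extrinsics"]); return E[:3,3], E[:3,:3]@np.array([x*s,-y*s,-1])
def onz(d,u,v,z):
    p,q=ray(d,u,v); return p+q*(z-p[2])/q[2]
def tri(a,b):
    (p,q),(r,s)=a,b
    t=np.linalg.lstsq(np.c_[q,-s],r-p,rcond=None)[0]; A=p+q*t[0];B=r+s*t[1]
    return (A+B)/2, np.linalg.norm(A-B)
def proj(d,P):
    E=np.linalg.inv(np.array(d["extrinsics"])); c=E[:3,:3]@np.array(P)+E[:3,3]
    x,y=c[0]/-c[2],-c[1]/-c[2]; k=1+d["k1"]*(x*x+y*y); return d["fx"]*x*k+d["cx"], d["fy"]*y*k+d["cy"]
E
python3 - <<'E'
from h import *
for n in ("scene","side"):
    d=grab(n,n+"0.png"); print(n,np.round(d["extrinsics"],2).tolist(),d["fx"],d["k1"])
o=ctrl.get_obs();print(o["t"],o["ft_force"],o["orientation"],o["width"])
E
```

```text
scene [[-0.44, -0.78, 0.46, 1234.16], [0.9, -0.37, 0.23, 379.08], [-0.01, 0.51, 0.86, 1393.27], [0.0, 0.0, 0.0, 1.0]] 515.2549011025 -0.1674180215589484
side [[0.77, 0.3, -0.56, -313.77], [-0.63, 0.39, -0.67, -997.28], [0.02, 0.87, 0.49, 840.58], [0.0, 0.0, 0.0, 1.0]] 507.9834741018581 -0.00679127577045244
0.1 [-0.23609795 -0.30245675  0.08152588] [-2.22078562e+00 -2.22076233e+00  1.43553644e-03] 88.0653127116832
```

View pics/scene0.png

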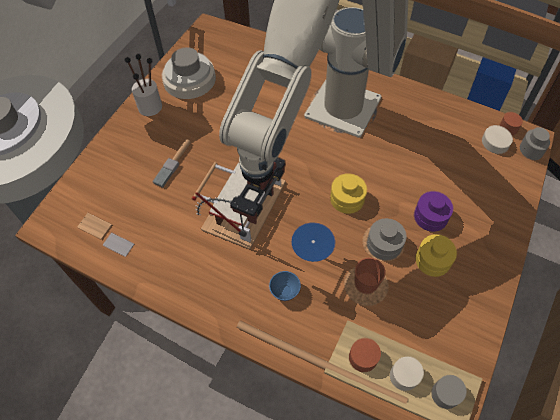

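View pics/side0.png

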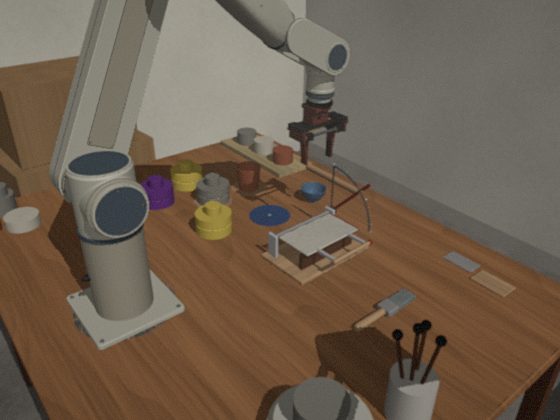

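The scene view shows the grey model at about (386,240), the blue disc at (313,241) with its white dot, the jar at (368,275), the bowl at (285,287), and a yellow look-alike at (348,192). The stand at (245,205) is partly hidden by the gripper. The side view shows the model at (213,190), the disc at (269,215) and the stand at (317,240), with the arc and red pointer at (350,195).

```bash
python3 - <<'E'
from h import *
a=cv2.imread("pics/scene0.png")[150:310,190:430]; b=cv2.imread("pics/side0.png")[150:290,190:390]
a=cv2.resize(a,(800,533),interpolation=3); b=cv2.resize(b,(800,560),interpolation=3)
cv2.imwrite("pics/ca.png",a);cv2.imwrite("pics/cb.png",b)
E
```

```text
(no output)
```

View pics/ca.png

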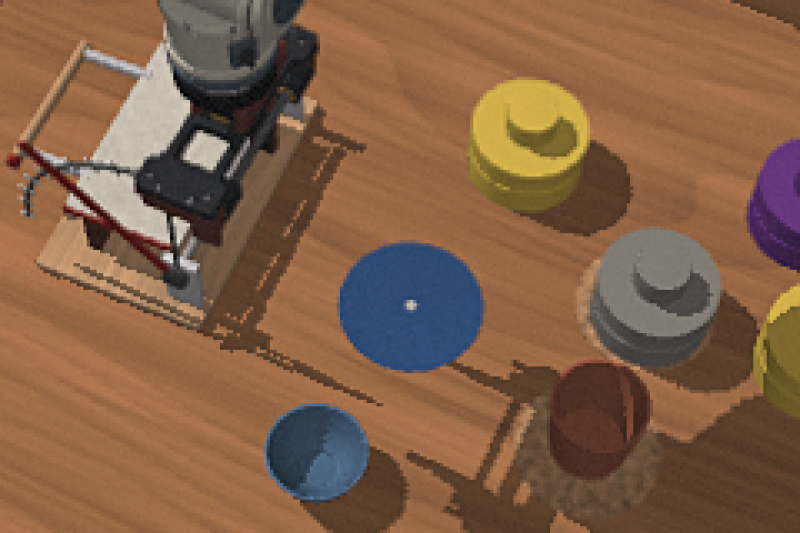

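View pics/cb.png

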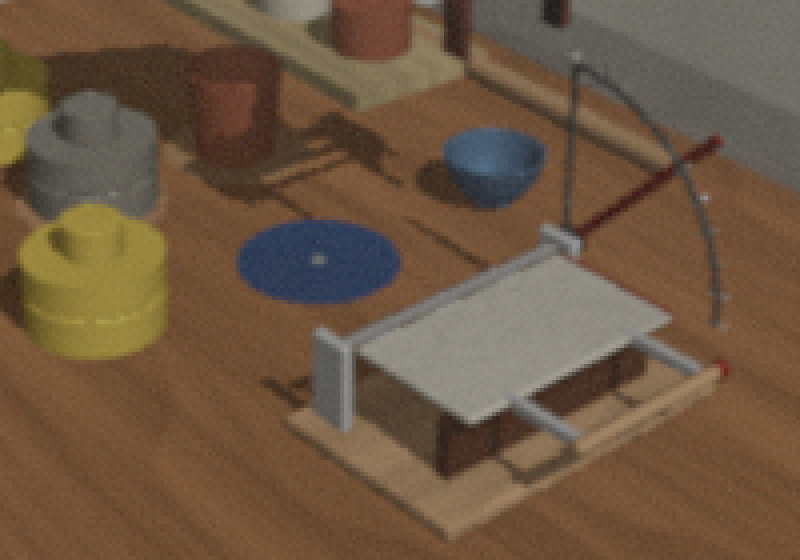

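The crops show the boss top at (664,262) in the scene crop and (90,104) in the side crop. The disc dot is at (411,305) and (318,259). The wooden bar runs from (85,45) to (22,148) in scene and from (575,440) to (722,372) in side. The pointer tip is at (22,148) in scene and (718,141) in side, with the posts at the hinge ends.

```bash
python3 - <<'E'
from h import *
s=grab("scene"); e=grab("side")
S=lambda u,v: ray(s,190+(u+.5)*.3-.5,150+(v+.5)*.3-.5)
D=lambda u,v: ray(e,190+(u+.5)/4-.5,150+(v+.5)/4-.5)
def Z(r,z): p,q=r; return np.round(p+q*(z-p[2])/q[2],1)
print("boss",tri(S(664,260),D(90,104)),Z(S(664,260),90),Z(D(90,104),90))
print("disc",tri(S(411,305),D(318,259)),Z(S(411,305),0),Z(D(318,259),0))
print("barA",tri(S(85,45),D(575,440)),Z(S(85,45),70),Z(D(575,440),70))
print("bar+ side",Z(D(718,374),70), "scene",Z(S(13,160),70))
print("ptip",tri(S(22,148),D(718,141)))
print("pbase",tri(S(178,272),D(578,236)))
print("jar rim scene",Z(S(600,405),85),"bowl",Z(S(317,452),45),"yel",Z(S(533,107),90))
print("stand corners z12: ",Z(S(205,325),12),Z(S(40,262),12),Z(S(318,100),12),"side",Z(D(450,530),12),Z(D(290,420),12))
# masks: disc centroid blue
im=s["image"].astype(int); 
m=(im[...,2]>im[...,0]+40)&(im[...,2]>80); n,l,st,c=cv2.connectedComponentsWithStats(m.astype(np.uint8))
for i in range(1,n):
    if st[i,4]>100: print("blue",c[i],st[i],Z(ray(s,*c[i]),0))
E
```

```text
boss (array([459.92075912, 323.00960124,  90.56418703]), np.float64(5.509651199073131)) [457.1 324.7  90. ] [461.3 320.4  90. ]
disc (array([5.48970548e+02, 1.26506856e+02, 2.60357423e-01]), np.float64(1.7284391403607642)) [548.2 127.    0. ] [549.6 126.    0. ]
barA (array([ 464.83707709, -254.74997302,   74.04099702]), np.float64(0.954892798287908)) [ 462.1 -256.3   70. ] [ 469.2 -251.2   70. ]
bar+ side [ 599.6 -256.    70. ] scene [ 604.1 -251.2   70. ]
ptip (array([ 654.43637148, -187.41556167,  203.27504196]), np.float64(0.8999275160012142))
pbase (array([646.9458878 , -61.24329798,  73.69760559]), np.float64(11.192371587229054))
jar rim scene [607.8 323.8  85. ] bowl [732.4 121.4  45. ] yel [357.7 160.2  90. ]
stand corners z12:  [652.9 -29.8  12. ] [ 661.7 -198.1   12. ] [388.2 -45.   12. ] side [ 394.2 -217.1   12. ] [386.4 -53.9  12. ]
blue [496.92558984  70.3030853 ] [478  58  38  26 551] [-458.   476.3    0. ]
blue [312.75390625 241.71484375] [ 292  223   43   39 1280] [550.2 127.3   0. ]
blue [289.2173913  287.85507246] [269 271  32  29 345] [717.4 128.1   0. ]
```

Call:
{"fn": "servo_tool", "kwargs": {"increments": [[-16.6,32.2,-2,0,0,0,1],[-16.6,32.2,-2,0,0,0,1],[-16.6,32.2,-2,0,0,0,1],[-16.6,32.2,-2,0,0,0,1],[-16.6,32.2,-2,0,0,0,1],[-16.6,32.2,-2,0,0,0,1],[-16.6,32.2,-2,0,0,0,1],[-16.6,32.2,-2,0,0,0,1],[-16.6,32.2,-2,0,0,0,1],[-16.6,32.2,-2,0,0,0,1],[-16.6,32.2,-2,0,0,0,1],[-16.6,32.2,-2,0,0,0,1],[-16.6,32.2,-2,0,0,0,1]]}}

```text
t: 1.28
ee_pos: [459.5, 321.1, 202.7]
orientation: [2.222, 2.22, -0.0]
ft_force: [-0.8, -0.1, -0.1]
width: 87.7
grasp_force: 0.0
```

```bash
python3 - <<'E'
from h import *
import numpy as np
w=grab("wrist"); s=grab("scene")
print(np.round(w["extrinsics"],2).tolist(), [proj(w,(459,322,z)) for z in (90,62)])
a=w["image"][:,:,::-1]; b=cv2.resize(s["image"][150:290,140:310,::-1],(560,461),interpolation=3)
c=np.zeros((600,800,3),np.uint8); c[:300,:400]=cv2.resize(a,(400,300)); c[139:600,240:800]=b; c[:300,:400]=cv2.resize(a,(400,300))
cv2.imwrite("pics/w1.png",a); cv2.imwrite("pics/s1.png",b)
E
```

```text
[[1.0, 0.0, 0.0, 458.34], [-0.0, 0.95, 0.3, 403.15], [0.0, -0.3, 0.95, 364.8], [0.0, 0.0, 0.0, 1.0]] [(np.float64(279.8807708587264), np.float64(204.6533645223004)), (np.float64(279.79527192425473), np.float64(195.06954922794088))]
```

View pics/w1.png

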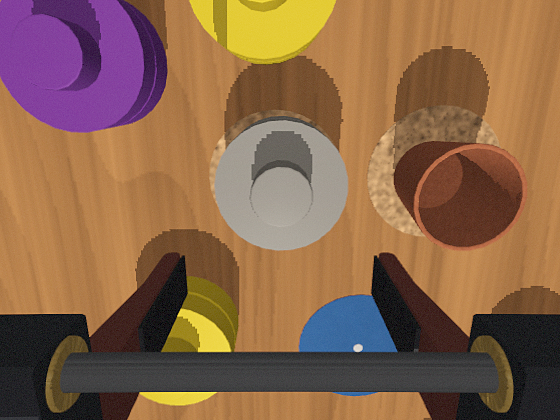

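View pics/s1.png

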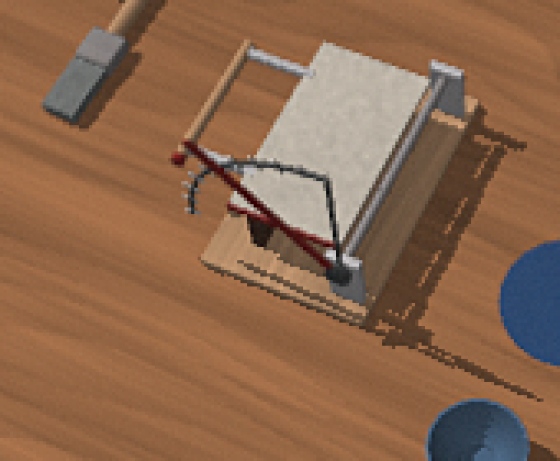

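The wrist view shows the grey boss top at about (281,196), the body top at (281,185) and the disc dot at (358,348). The enlarged scene view shows the stand clear of the arm, with hinge posts at (447,68) and (345,258), the bar from (248,45) to (187,145), and the pointer from (340,262) to (187,145).

```bash
python3 - <<'E'
from h import *
w=grab("wrist"); s=grab("scene"); e=grab("side")
f=lambda a:np.round(a,1)
print("boss",f(onz(w,281,196,90)),"body",f(onz(w,281.5,185,62)),"dot",f(onz(w,358,348,0)))
S=lambda u,v:(140+(u+.5)*170/560-.5,150+(v+.5)*140/461-.5)
for n,p,z in [("postL top",(447,66),75),("postR top",(345,255),75),("rodL",(440,82),70),("rodR",(350,248),70),("barL",(248,45),76),("barR",(187,140),76),("pan1",(325,42),73),("pan2",(428,78),73),("corner",(370,322),12),("cornerB",(202,262),12),("cornerC",(480,105),12)]: print(n,f(onz(s,*S(*p),z)))
# pointer red mask in side & scene
for nm,d,box in(("scene",s,(140,150,310,290)),("side",e,(300,150,400,260))):
    im=d["image"].astype(int); m=(im[...,0]>65)&(im[...,1]<0.4*im[...,0])&(im[...,2]<0.45*im[...,0])
    x0,y0,x1,y1=box; mm=np.zeros_like(m);mm[y0:y1,x0:x1]=m[y0:y1,x0:x1]
    n,l,st,c=cv2.connectedComponentsWithStats(mm.astype(np.uint8),connectivity=8)
    for i in range(1,n):
        if st[i,4]>8:
            v,u=np.nonzero(l==i); print(nm,st[i],cv2.fitLine(np.c_[u,v].astype(np.float32),2,0,.01,.01).ravel().round(3))
E
```

```text
boss [460.  328.6  90. ] body [460.6 330.4  62. ] dot [547.9 125.4   0. ]
postL top [405.9 -69.6  75. ]
postR top [629.7 -59.8  75. ]
rodL [422.3 -69.   70. ]
rodR [619.1 -60.8  70. ]
barL [ 466.5 -253.7   76. ]
barR [ 586.  -250.7   76. ]
pan1 [ 429.7 -189.3   73. ]
pan2 [424.9 -80.3  73. ]
corner [652.7 -27.1  12. ]
cornerB [ 665.6 -198.2   12. ]
cornerC [394.5 -40.8  12. ]
scene [226 219  15  12  35] [  0.802   0.598 233.314 223.571]
```

Call:
{"fn": "servo_tool", "kwargs": {"increments": [[0,0.7,-4,0,0,0,1],[0,0.7,-7.5,0,0,0,1],[0,0.7,-10.5,0,0,0,1],[0,0.7,-12.5,0,0,0,1],[0,0.7,-13.5,0,0,0,1],[0,0.7,-13.5,0,0,0,1]]}}

```text
t: 2.03
ee_pos: [458.0, 327.9, 65.6]
orientation: [-2.222, -2.22, 0.006]
ft_force: [0.7, -0.2, -0.1]
width: 87.4
grasp_force: 0.0
```

```bash
python3 - <<'E'
from h import *
w=grab("wrist","w2.png"); print(ctrl.get_obs()["ee_pos"], proj(w,(460,328,90)))
im=w["image"].astype(int); g=(im.max(2)-im.min(2)<22)&(im.mean(2)>95)
n,l,st,c=cv2.connectedComponentsWithStats(g.astype(np.uint8))
for i in range(1,n):
    if st[i,4]>800: print(st[i],c[i])
E
```

```text
[458.85341308 328.54651433  67.15995641] (np.float64(286.68567718356974), np.float64(300.9720067792214))
[  182   157   200   195 25613] [280.81271229 268.53246398]
```

View pics/w2.png

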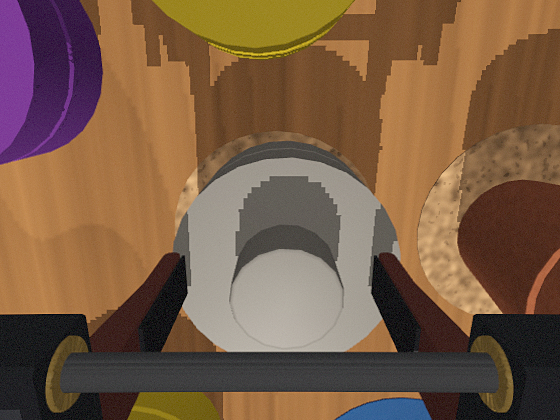

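The wrist view shows the grey boss between the open fingers, with its top centred at about (287,299). That is within 2 px of the prediction, so I'm closing.

Call:
{"fn": "servo_tool", "kwargs": {"increments": [[0,0,0,0,0,0,-1],[0,0,0,0,0,0,-1],[0,0,0,0,0,0,-1],[0,0,0,0,0,0,-1],[0,0,0,0,0,0,-1],[0,0,0,0,0,0,-1],[0,0,0,0,0,0,-1],[0,0,0,0,0,0,-1]]}}

```text
t: 2.75
ee_pos: [459.7, 329.4, 68.2]
orientation: [2.221, 2.221, 0.002]
ft_force: [1.8, -0.3, 5.0]
width: 47.2
grasp_force: 30.0
```

Call:
{"fn": "servo_tool", "kwargs": {"increments": [[0.2,-0.4,0,0,0,0,-1],[0.6,-1.3,0,0,0,0,-1],[1.1,-2.5,0,0,0,0,-1],[1.65,-3.75,0,0,0,0,-1],[2.2,-5.0,0,0,0,0,-1],[2.75,-6.25,0,0,0,0,-1],[3.3,-7.5,0,0,0,0,-1],[3.85,-8.75,0,0,0,0,-1],[4.4,-10.0,0,0,0,0,-1],[4.95,-11.25,0,0,0,0,-1],[5.5,-12.5,0,0,0,0,-1],[6.05,-13.75,0,0,0,0,-1],[6.6,-15.0,0,0,0,0,-1],[7.15,-16.25,0,0,0,0,-1],[7.7,-17.5,0,0,0,0,-1],[8.2,-18.65,0,0,0,0,-1],[8.6,-19.6,0,0,0,0,-1],[8.9,-20.25,0,0,0,0,-1],[8.9,-20.25,0,0,0,0,-1],[8.9,-20.25,0,0,0,0,-1]]}}

```text
t: 4.42
ee_pos: [548.6, 125.6, 68.2]
orientation: [2.221, 2.221, 0.0]
ft_force: [0.8, -4.1, 6.6]
width: 47.2
grasp_force: 30.0
```

```bash
python3 - <<'E'
from h import *
w=grab("wrist"); s=grab("scene"); e=grab("side")
for n,d in(("scene",s),("side",e)): print(n,proj(d,(548,126.5,0)))
c=np.zeros((600,800,3),np.uint8)
c[:420,:560]=w["image"][:,:,::-1]
c[300:600,400:800]=cv2.resize(s["image"][191:291,250:383,::-1],(400,300),interpolation=3)
c[400:600,0:400]=cv2.resize(e["image"][175:255,190:350,::-1],(400,200),interpolation=3)
cv2.imwrite("pics/c3.png",c)
im=s["image"].astype(int)
E
```

```text
scene (np.float64(312.81448944483293), np.float64(241.04371799498887))
side (np.float64(268.6301791479494), np.float64(214.47230654511944))
```

View pics/c3.png

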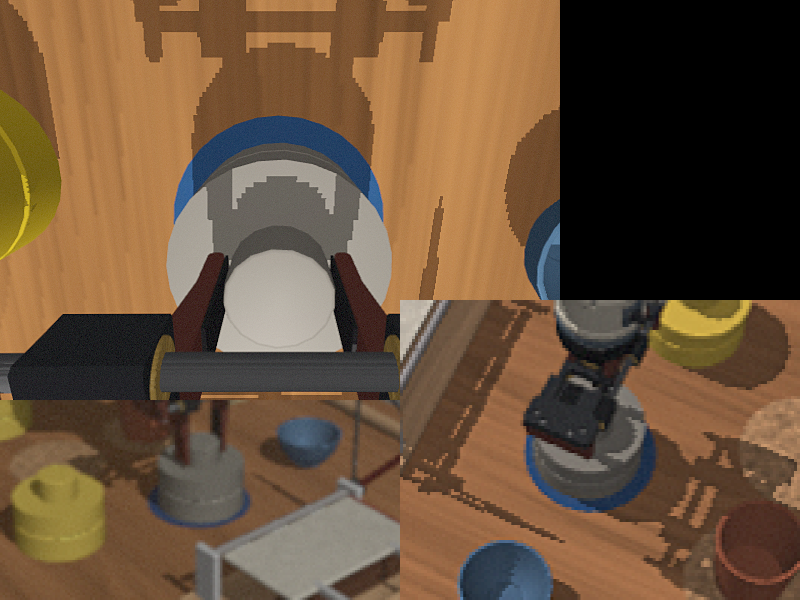

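The composite shows the model standing on the blue disc, with a blue rim all round. In the wrist view the boss top is at (279,299) and the disc's upper edge is at row 116. Next I'm measuring the remaining offset.

```bash
python3 - <<'E'
from h import *
from scipy.optimize import least_squares
d=grab("wrist"); im=d["image"].astype(int)
b=(im[...,2]>im[...,0]+25); b[:, 420:]=0; b[280:]=0
outer=[];inner=[]
for u in range(185,375,4):
    v=np.nonzero(b[:,u])[0]
    if len(v)>3: outer.append(onz(d,u,v[0]-.5,0)[:2]); 
    if len(v)>3 and 215<u<345: inner.append(onz(d,u,v[-1]+.5,0)[:2])
def fit(P,r): P=np.array(P); q=least_squares(lambda c:np.hypot(*(P-c).T)-r,[548,126],loss="soft_l1"); return q.x.round(1),np.abs(q.fun).mean().round(2)
print("disc",fit(outer,67),"bottom-ish",fit(inner,55),"boss",onz(d,279.3,298.5,90).round(1), ctrl.get_obs()["ee_pos"])
e=grab("side"); im=e["image"].astype(int); b=(im[...,2]>im[...,0]+18); b[:205]=0; b[:,:245]=0; b[:,292:]=0
o=[];i=[]
for u in range(252,288,2):
    v=np.nonzero(b[:,u])[0]
    if len(v)>1: o.append(onz(e,u,v[-1]+.5,0)[:2]); i.append(onz(e,u,v[0]-.5,0)[:2])
print("side disc",fit(o,67),"model",fit(i,55))
E
```

```text
disc (array([546.8, 127.5]), np.float64(0.15)) bottom-ish (array([547.3, 123.8]), np.float64(0.14)) boss [547.4 125.4  90. ] [548.54933541 125.64583213  68.19620299]
side disc (array([550.6, 125.2]), np.float64(1.3)) model (array([549.3, 123.6]), np.float64(0.89))
```

The model sits about 2–3 mm short in y, so I'm nudging it +2.5 mm, then releasing and rising.

Call:
{"fn": "servo_tool", "kwargs": {"increments": [[0,0.12,0,0,0,0,-1],[0,0.25,0,0,0,0,-1],[0,0.25,0,0,0,0,-1],[0,0.25,0,0,0,0,-1]]}}

```text
t: 5.0
ee_pos: [548.4, 128.0, 68.2]
orientation: [2.22, 2.221, -0.0]
ft_force: [-0.1, -5.8, 6.7]
width: 47.5
grasp_force: 30.0
```

```bash
python3 - <<'E'
from h import *
from scipy.optimize import least_squares
d=grab("wrist"); im=d["image"].astype(int)
b=(im[...,2]>im[...,0]+25); b[:, 420:]=0; b[280:]=0
outer=[];inner=[]
for u in range(185,375,4):
    v=np.nonzero(b[:,u])[0]
    if len(v)>3: outer.append(onz(d,u,v[0]-.5,0)[:2]); 
    if len(v)>3 and 215<u<345: inner.append(onz(d,u,v[-1]+.5,0)[:2])
def fit(P,r): P=np.array(P); q=least_squares(lambda c:np.hypot(*(P-c).T)-r,[548,126],loss="soft_l1"); return q.x.round(1),np.abs(q.fun).mean().round(2)
print("disc",fit(outer,67),"bottom",fit(inner,55))
o=ctrl.get_obs();print(o["ft_force"],o["ee_pos"])
E
```

```text
disc (array([546.8, 127.5]), np.float64(0.14)) bottom (array([547.2, 126.1]), np.float64(0.14))
[ 0.83806222 -5.07776144  6.91895168] [548.42694752 128.0450482   68.1871348 ]
```

Call:
{"fn": "servo_tool", "kwargs": {"increments": [[0,0,0,0,0,0,1],[0,0,0,0,0,0,1],[0,0,0,0,0,0,1],[0,0,0,0,0,0,1],[0,0,0,0,0,0,1],[0,0,2,0,0,0,1],[0,0,5,0,0,0,1],[0,0,9,0,0,10,1],[0,0,13,0,0,15,1],[0,0,17,0,0,20,1],[0,0,20,0,0,25,1],[0,-1,21,0,0,30,0.3],[0,-3,21,0,0,37,0]]}}

```text
t: 6.13
ee_pos: [549.8, 100.5, 281.7]
orientation: [1.39, 2.811, 0.007]
ft_force: [0.7, 0.7, -0.8]
width: 77.9
grasp_force: 0.0
```

Call:
{"fn": "servo_tool", "kwargs": {"increments": [[-0.2,-4,0,0,0,7,0],[-0.5,-8,0,0,0,14,0],[-0.8,-12,0,0,0,21,0],[-1.1,-16,0,0,0,28,0],[-1.4,-20,0,0,0,35,0],[-1.6,-24,0,0,0,42,0],[-1.8,-28,0,0,0,49,0],[-2.0,-32,0,0,0,55.5,0],[-2.2,-35,0,0,0,55.5,0],[-2.2,-35.0,0,0,0,55.5,0],[-2.2,-35.0,-5,0,0,55.5,0],[-2.2,-35.0,-8,0,0,55.5,0],[-2.2,-35.0,-8,0,0,55.5,0],[-2.2,-35.0,-8,0,0,55.5,0]]}}

```text
t: 7.3
ee_pos: [524.7, -249.9, 196.2]
orientation: [0.068, -3.136, -0.004]
ft_force: [0.3, -0.6, 1.3]
width: 43.9
grasp_force: 0.0
```

```bash
python3 - <<'E'
from h import *
w=grab("wrist","w4.png"); o=ctrl.get_obs(); print(o["ee_pos"],o["qpos"],o["width"])
print([np.round(proj(w,p)) for p in [(526.4,-254,70),(518,-64,70),(654,-187,203)]])
E
```

```text
[ 526.24250245 -250.53611057  198.26713642] [-4.64802139e-01  3.91462584e-01  1.74409695e+00  1.11817952e-04
  1.00685174e+00 -2.07949729e+00] 44.10794200022971
[array([273., 205.]), array([514., 205.]), array([382., 499.])]
```

View pics/w4.png

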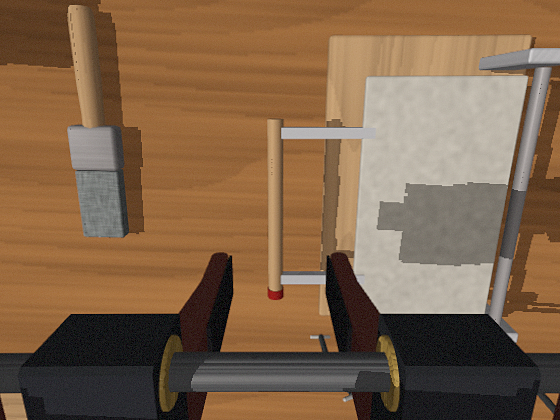

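The wrist view shows the bar running vertically at u≈275, with the arms at v≈132 and v≈279. The predicted bar middle was (273,205).

```bash
python3 - <<'E'
from h import *
w=grab("wrist"); 
for p in [(274.5,132),(275.5,279),(275,205)]: print(onz(w,*p,70).round(1))
for p in [(541,70),(510,260)]: print("rod",onz(w,*p,70).round(1))
o=ctrl.get_obs(); print(R.from_rotvec(o["orientation"]).as_matrix().round(3).tolist(),o["ee_pos"])
# side: pointer pixels
e=grab("side"); im=e["image"].astype(int)[175:220,325:380]
m=(im[...,0]-im[...,1]>25)&(im[...,0]-im[...,2]>15)&(im[...,0]<130)
for r in range(0,45): print(r+175,(np.nonzero(m[r])[0]+325).tolist())
E
```

```text
[ 471.4 -256.4   70. ]
[ 594.3 -250.6   70. ]
[ 528.7 -253.7   70. ]
rod [420.2 -68.2  70. ]
rod [567.8 -56.6  70. ]
[[-0.999, -0.044, 0.002], [-0.044, 0.999, -0.001], [-0.002, -0.001, -1.0]] [ 527.11265293 -250.94044423  199.4808855 ]
175 []
176 []
177 []
178 []
179 [325]
180 [325, 326, 327]
181 [325, 326, 327, 328]
182 [325, 326, 327, 328, 329, 330]
183 [325, 326, 327, 328, 329, 330, 331, 352]
184 [325, 326, 327, 328, 329, 330, 331, 334, 352, 353]
185 [326, 327, 328, 329, 330, 334, 335, 336, 337, 352, 353]
186 [327, 328, 329, 330, 334, 335, 336, 337, 338, 352]
187 [327, 328, 329, 330, 331, 334, 335, 336, 337, 338, 339, 340, 377, 378, 379]
188 [327, 328, 329, 330, 334, 335, 336, 337, 338, 339, 340, 341, 342, 353, 377, 378, 379]
189 [327, 328, 329, 330, 334, 335, 336, 337, 338, 339, 340, 341, 342, 354, 377, 378]
190 [327, 328, 329, 330, 334, 335, 336, 337, 338, 339, 340, 341, 342, 377, 378, 379]
191 [326, 327, 328, 329, 330, 333, 334, 335, 336, 337, 338, 339, 340, 341, 342, 357, 358, 378, 379]
192 [326, 327, 328, 329, 330, 334, 335, 336, 337, 338, 339, 340, 341, 342, 356, 357, 373, 3
[... 4358 characters left out ...]
 356, 357, 358, 359, 360, 361, 362, 363, 364, 365, 366, 371, 372, 373, 374, 375, 376, 377, 378, 379]
217 [337, 338, 339, 340, 341, 342, 343, 344, 345, 346, 347, 348, 349, 350, 351, 352, 353, 354, 355, 356, 357, 358, 359, 360, 361, 362, 363, 364, 365, 366, 367, 370, 371, 372, 373, 374, 375, 376, 377, 378, 379]
218 [339, 340, 341, 342, 343, 344, 345, 346, 347, 348, 349, 350, 351, 352, 353, 354, 355, 356, 357, 358, 359, 360, 361, 362, 363, 364, 365, 366, 367, 370, 371, 372, 373, 374, 375, 376, 377, 378, 379]
219 [341, 342, 343, 344, 345, 346, 347, 348, 349, 350, 351, 352, 353, 354, 355, 356, 357, 358, 359, 360, 361, 362, 363, 364, 365, 366, 367, 370, 371, 372, 373, 374, 375, 376, 377, 378, 379]
```

Call:
{"fn": "servo_tool", "kwargs": {"increments": [[0,-0.25,-4,0,0,0,0],[0,-0.25,-8,0,0,0,0],[0,-0.25,-11,0,0,0,0],[0,-0.25,-13.5,0,0,0,0],[0,-0.25,-14.7,0,0,0,0],[0,-0.25,-14.7,0,0,0,0],[0,-0.25,-14.7,0,0,0,-1],[0,-0.25,-14.7,0,0,0,-1],[0,-0.25,-14.7,0,0,0,-1],[0,-0.25,-14.7,0,0,0,-1],[0,-0.25,-14.7,0,0,0,-1],[0,-0.25,-14.7,0,0,0,-1]]}}

```text
t: 8.45
ee_pos: [526.6, -252.5, 51.8]
orientation: [-0.067, 3.14, 0.002]
ft_force: [0.5, 7.6, 7.6]
width: 11.1
grasp_force: 30.0
```

Call:
{"fn": "servo_tool", "kwargs": {"increments": [[0,0.02,0.95,0,0,0,-1],[0,0.1,1.9,0,0,0,-1],[-0.01,0.21,2.84,0,0,0,-1],[-0.02,0.38,3.77,0,0,0,-1],[-0.03,0.59,4.7,0,0,0,-1],[-0.04,0.85,5.61,0,0,0,-1],[-0.05,1.15,6.52,0,0,0,-1],[-0.07,1.5,7.4,0,0,0,-1],[-0.09,1.89,8.26,0,0,0,-1],[-0.1,2.33,9.11,0,0,0,-1],[-0.13,2.8,9.93,0,0,0,-1],[-0.15,3.32,10.73,0,0,0,-1],[-0.17,3.87,11.5,0,0,0,-1],[-0.2,4.47,12.24,0,0,0,-1],[-0.2,4.47,12.24,0,0,0,-1],[-0.2,4.47,12.24,0,0,0,-1]]}}

```text
t: 9.78
ee_pos: [524.7, -209.9, 174.6]
orientation: [-0.07, 3.138, -0.005]
ft_force: [3.3, -6.3, 3.0]
width: 11.2
grasp_force: 30.0
```

```bash
python3 - <<'E'
from h import *
e=grab("side"); s=grab("scene"); o=ctrl.get_obs(); print(o["ee_pos"],o["width"],o["ft_force"])
c=np.zeros((600,800,3),np.uint8)
c[:,:400]=cv2.resize(e["image"][150:270,290:370,::-1],(400,600),interpolation=3)
c[:,400:]=cv2.resize(s["image"][165:255,195:255,::-1],(400,600),interpolation=3)
cv2.imwrite("pics/c5.png",c)
E
```

```text
[ 524.71291044 -210.18156966  174.26774311] 11.102863677664793 [ 1.99404391 -7.12198624  3.51615703]
```

View pics/c5.png

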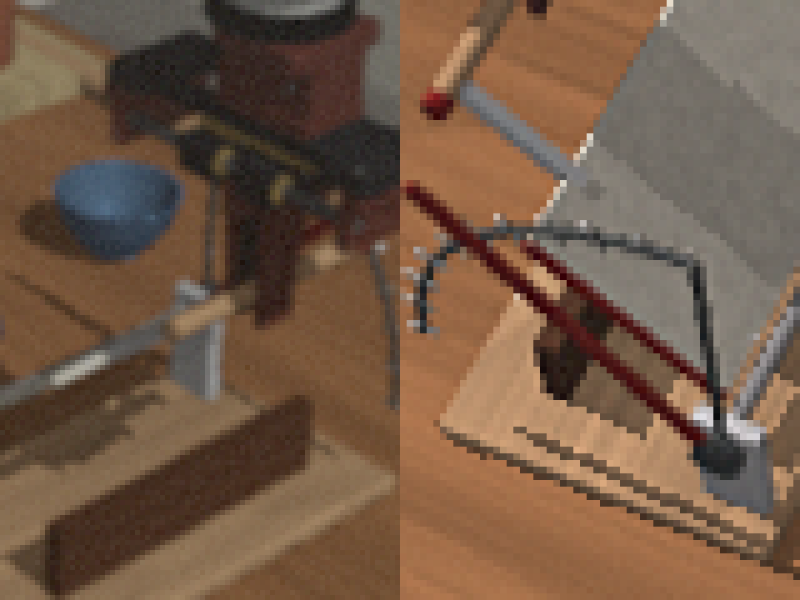

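The composite shows the flap raised, with the gripper holding the bar. In the scene crop the pointer runs from (710,450) to (412,188), the flap's red edge stripe from (722,393) to (525,245), and the bar's red end is at (437,105). The pointer is clearly steeper. That was my tenth picture, so from here I use numbers only. Next I'm measuring the pointer and the stripe by intersecting their rays with their hinge-normal planes.

```bash
cat > ang.py <<'E'
from h import *
yaw=.046; X=np.array([np.cos(yaw),np.sin(yaw),0]); Y=np.array([-X[1],X[0],0]); H=np.array([518,-63.5,70.])
def onplane(d,u,v,a):
    p,q=ray(d,u,v); t=((H+a*X-p)@X)/(q@X); P=p+q*t-H; return -(P@Y),P[2]   # out, up
def line(d,p0,p1,a,w=2.5):
    im=d["image"].astype(float); red=np.clip(im[...,0]-1.6*np.maximum(im[...,1],im[...,2]),0,None)
    p0,p1=np.array(p0,float),np.array(p1,float); L=np.linalg.norm(p1-p0); t=(p1-p0)/L; n=np.array([-t[1],t[0]]); P=[]
    for s in np.arange(0,L,1):
        k=np.arange(-w,w+.01,.25); q=p0+s*t+np.outer(k,n)
        r=cv2.remap(red.astype(np.float32),q[:,0].astype(np.float32)[None],q[:,1].astype(np.float32)[None],1)[0]
        if r.sum()>30: P.append(onplane(d,*(p0+s*t+n*(r*k).sum()/r.sum()),a))
    P=np.array(P); vx,vy,x,y=cv2.fitLine(P.astype(np.float32),cv2.DIST_HUBER,0,.01,.01).ravel()
    if vx<0: vx,vy=-vx,-vy
    th=np.arctan2(vy,vx); return "slope %.3f, offset from hinge %.1f, far %s from-hinge angle %.3f n=%d"%(th,-vy*x+vx*y,P[np.argmax(np.hypot(*P.T))].round(1),np.arctan2(y,x),len(P))
C=lambda x,y:(195+(x-399.5)*.15-.5,165+(y+.5)*.15-.5)
E
python3 - <<'E'
from ang import *
s=grab("scene")
for a in (119,124): print("pointer",a,line(s,C(695,437),C(412,188),a))
print("tip",onplane(s,*C(410,186),124))
for a in (97,100,103): print("stripe",a,line(s,C(715,388),C(527,247),a))
e=grab("side"); print("tip side",onplane(e,190+718.5/4-.5,150+141.5/4-.5,124))
k=np.array(onplane(s,*C(437,105),72)); print("knob",k,np.hypot(*k),np.arctan2(k[1],k[0]))
o=ctrl.get_obs(); g=o["ee_pos"]+np.array([0,0,19])-H; print("bar from TCP",-(g@Y),g[2],np.hypot(g@Y,g[2]),np.arctan2(g[2],-(g@Y)))
E
```

```text
pointer 119 slope 0.820, offset from hinge -21.3, far [137.6 116.2] from-hinge angle 0.586 n=57
pointer 124 slope 0.820, offset from hinge -11.3, far [133.2 126. ] from-hinge angle 0.700 n=57
tip (np.float64(134.34361327004044), np.float64(129.51740328269375))
stripe 97 slope 0.678, offset from hinge -17.5, far [102.9  59.4] from-hinge angle 0.381 n=35
stripe 100 slope 0.678, offset from hinge -11.4, far [100.5  65.3] from-hinge angle 0.489 n=35
stripe 103 slope 0.678, offset from hinge -5.2, far [98.1 71.3] from-hinge angle 0.593 n=35
tip side (np.float64(135.63818754968926), np.float64(137.6522912055333))
knob [152.93436028 108.57370829] 187.5557748682147 0.6173637761241051
bar from TCP 146.96020192477104 123.1321963279187 191.72594691983292 0.6974042971114979
```

```bash
sed -i 's/H=np.array(\[518,-63.5/H=np.array([523.7,-63.2/' ang.py; python3 - <<'E'
from ang import *
s=grab("scene"); e=grab("side")
e["image"]=cv2.imread("pics/side0.png")[:,:,::-1]; D=lambda x,y:(190+(x+.5)/4-.5,150+(y+.5)/4-.5)
print("side pointer",line(e,D(590,229),D(716,142),124,1.8)); print("tip side",onplane(e,*D(719,140),124))
for f in("scene0.png",None):
    if f: s["image"]=cv2.imread("pics/"+f)[:,:,::-1]
    else: s=grab("scene")
    print("pointer",line(s,C(690,432),C(420,195),124)); 
print("tip",onplane(s,*C(410,186),124)); print("stripe",line(s,C(710,384),C(532,251),100.5))
for n in range(1): 
    s["image"]=cv2.imread("pics/scene0.png")[:,:,::-1]
    S=lambda u,v:(190+(u+.5)*.3-.5,150+(v+.5)*.3-.5)
    print("stripe at 0:",line(s,S(165,243),S(72,211),100.5))
E
```

```text
side pointer slope 0.816, offset from hinge -2.7, far [128.3 132.4] from-hinge angle 0.789 n=35
tip side (np.float64(132.0888526115017), np.float64(135.10125850083375))
pointer slope 0.818, offset from hinge -0.3, far [123.5 134.4] from-hinge angle 0.815 n=54
pointer slope 0.822, offset from hinge -0.2, far [123.9 133.6] from-hinge angle 0.820 n=54
tip (np.float64(129.30996790279104), np.float64(140.6554219522909))
stripe slope 0.685, offset from hinge 0.9, far [92.6 77. ] from-hinge angle 0.697 n=33
stripe at 0: slope 0.046, offset from hinge -1.0, far [113.5   1.7] from-hinge angle 0.031 n=30
```

Call:
{"fn": "servo_tool", "kwargs": {"increments": [[-0.01,0.37,0.43,0,0,0,-1],[-0.03,0.76,0.84,0,0,0,-1],[-0.05,1.16,1.25,0,0,0,-1],[-0.07,1.57,1.65,0,0,0,-1],[-0.07,1.57,1.65,0,0,0,-1],[-0.07,1.57,1.65,0,0,0,-1],[-0.07,1.57,1.65,0,0,0,-1]]}}

```text
t: 10.72
ee_pos: [524.2, -195.3, 191.2]
orientation: [-0.069, 3.138, -0.007]
ft_force: [0.9, -9.7, 7.0]
width: 11.2
grasp_force: 30.0
```

```bash
python3 - <<'E'
from ang import *
for _ in range(2):
    s=grab("scene"); P=lambda r,th,a=100.5: proj(s,H+a*X-r*np.cos(th)*Y+np.array([0,0,r*np.sin(th)]))
    print("pointer",line(s,C(690,432),C(420,195),124))
    print("stripe",line(s,P(18,.82),P(112,.82),100.5))
g=[]
for _ in range(3):
    grab("side"); g.append(ctrl.get_obs()["ee_pos"])
g=np.mean(g,0)+np.array([0,0,19])-H; print("bar from TCP",-(g@Y),g[2],np.hypot(g@Y,g[2]),np.arctan2(g[2],-(g@Y)))
# bar end knob
im=s["image"].astype(int); m=(im[...,0]>1.9*im[...,1])&(im[...,0]>60); m[:165]=0;m[192:]=0;m[:,:190]=0;m[:,225:]=0
n,l,st,c=cv2.connectedComponentsWithStats(m.astype(np.uint8)); print(st[1:].tolist(),c[1:].round(1).tolist(),[onplane(s,*q,75) for q in c[1:]])
o=ctrl.get_obs(); print(o["t"],o["ft_force"],o["width"],o["grasp_force"])
E
```

```text
pointer slope 0.824, offset from hinge -0.3, far [123.7 134. ] from-hinge angle 0.821 n=54
stripe slope 0.791, offset from hinge 1.4, far [75.6 79.5] from-hinge angle 0.814 n=28
pointer slope 0.822, offset from hinge -0.2, far [123.9 133.6] from-hinge angle 0.820 n=54
stripe slope 0.798, offset from hinge 0.8, far [75.5 79.7] from-hinge angle 0.810 n=28
bar from TCP 132.06214710812066 140.1310351328341 192.55419420570016 0.8150334601041298
[[202, 177, 5, 4, 14]] [[203.7, 178.3]] [(np.float64(131.03819387405113), np.float64(142.83024949513742))]
10.9667 [ 1.57087992 -9.35030918  6.79327596] 11.29077882828315 30.00339925289154
```

The flap angle reads 0.81–0.83 against 0.82 for the pointer. I'm making one last numeric check of the model on the disc before handing in.

```bash
python3 - <<'E'
from h import *
from scipy.optimize import least_squares
s=grab("scene"); im=s["image"].astype(int); b=(im[...,2]>im[...,0]+25); b[:,:285]=0;b[:,342:]=0;b[:215]=0;b[268:]=0
o=[];i=[]
for u in range(298,330,2):
    v=np.nonzero(b[240:,u])[0]+240
    if len(v)>1: o.append(onz(s,u,v[-1]+.5,0)[:2]); i.append(onz(s,u,v[0]-.5,0)[:2])
def fit(P,r): P=np.array(P); q=least_squares(lambda c:np.hypot(*(P-c).T)-r,[548,126],loss="soft_l1"); return q.x.round(1),np.abs(q.fun).mean().round(2)
print("disc",fit(o,67),"model",fit(i,55))
E
```

```text
disc (array([547.8, 126.4]), np.float64(0.86)) model (array([548.7, 126.8]), np.float64(0.6))
```

```bash
python3 -c "
from workcell import ctrl
print(ctrl.close_job())"
```

```text
the job is handed in; nothing more can be done
None
```

The job is handed in: the model measures within about 1–2 mm of the disc centre, and the arm is holding the flap still at about 0.82 rad, which matches the pointer to within about 0.01–0.02 rad.

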